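# Clamp the shaver battery in the charger and key in the charge

### The arm

A 7-joint arm with a two-finger parallel gripper is mounted at the origin on the work surface. World frame = base frame: x ahead of the robot, y to its left, z up, the work surface at z = 0. Lengths are in m, angles in rad, forces in N, time in s.
With the tool pointing down it reaches from about 0.4 to 0.85 m from the base axis. Payload 10.4 kg.
Tool frame: the origin (TCP) lies on the centre line of the jaws, within the pads' length; the fingertips stand 8 mm ahead of it and the grasp point (between the pads) lies 11 mm behind it; z points along the fingers, y is the line along which they close (so a half turn about z gives the same grasp; the last joint's range is limited). The gripper opens to 85 mm and grips with 20 to 120 N. Pads are 22 mm wide; open, the fingers measure 114 mm over their backs; the gripper's body (76 mm by 85 mm) begins 54 mm behind the grasp point. The pads swing forward as they close: fully open they stand 13 mm farther back than shut.
Start: joints at [-0.023, 0.332, -0.065, 1.46, 0.022, 1.35, -0.088], TCP at [0.625, 0, 0.239] pointing down, gripper open.
Joint ranges: [-2.6, 2.6], [-0.5, 2.12], [-1.47, 1.34], [0.16, 2.42], [-1.27, 4.41], [0.06, 2.06], [-2.6, 2.6]. Speed limits (rad/s): [2.22, 2.22, 2.79, 2.79, 3.14, 3.14, 3.14].

### API

Orientations are given as a unit quaternion [x, y, z, w].
In Python, from plant import ctrl gives the robot as it stands. Calls block until the motion is done:
- ctrl.move_pose(position, orientation): joint-space move of the TCP to a pose.
- ctrl.servo_line(position, max_speed=0.15, rotation=None, f_stop=None): straight line of the TCP; rotation=None keeps the orientation; max_speed is the mean speed in m/s. With f_stop (N) it stops when the force on the tool has changed by that much, and returns True; else False.
- ctrl.set_joints(angles): joint-space move.
- ctrl.open() and ctrl.gripper_close(newtons=None): open the fingers fully, or close them until they stop; newtons is the grip in N (None keeps the last).
- ctrl.dwell(seconds).
- ctrl.ik(position, orientation): joint angles nearest the present ones, or None.
- ctrl.read_camera(name): name is "scene" or "side" or "wrist"; returns (picture, depth): 400x640x3 uint8, red, green, blue; 400x640 float32, m along the optical axis (not along the pixel's ray), 0 where there is no reading.
- ctrl.camera_model(name): a dict with "intrinsics" (3x3 intrinsics, pixels), "view" (4x4, takes a point from world to camera coordinates); the wrist camera has in their place "T_tool_cam" (4x4, takes a point from camera to tool coordinates, whose origin is the TCP and whose axes are the flange's). Camera axes: x right, y down, z forward; pixel columns grow to the right and rows downward; lengths in m; the calibration is good to about 2 mm. The wrist camera is an equidistant fisheye: a pixel r from the principal point sees the ray r / f radians off the axis. A picture is of the moment at which its call begins: read the wrist's pose just before it. camera_model takes no time and is no camera call.
A pose or a line that the arm cannot do raises ctrl.Unreachable and nothing moves.
- ctrl.job_done(): hands the job in; it is judged then, once.
Readings, each from a call of its own:
- ctrl.read_clock(): time.
- ctrl.read_q(): joint angles.
- ctrl.read_qd(): joint speeds.
- ctrl.read_tau(): joint torques, N m.
- ctrl.read_position(): TCP position.
- ctrl.read_ee_rot(): TCP orientation.
- ctrl.read_contact_force(): force on the tool from outside, world axes, zero at the start.
- ctrl.read_ft_torque(): the same for the moment, N m.
- ctrl.read_width(): finger opening in m.
- ctrl.read_grip_force(): force on a finger pad.
Only numpy, scipy, OpenCV 4.12 (cv2) and the standard library are available. Lean on these libraries where they do the work, as an engineer would, in place of code of your own. Each camera call takes 0.05 s, during which the arm holds its last target. There are 200 camera calls.

### The job

Slide the charger's jaw shut until the battery pack is squeezed firmly, but without forcing, between the two jaws, and leave the jaw there. Then press the big round key, next the long bar key and last the square key, each until it clicks down and stays down. Do not press the small round key, and leave the things round about where they are.

Things in the scene. Friction and masses are not known exactly. Their poses are not given: they have to be found in the camera images.
- charger: Grey plastic battery charger fixed on the machine lid, 170 (x) x 280 (y) x 40 mm high. Origin: centre of its underside. Four white keys in a row along its y at x = -45 mm (y = -93, -31, 31, 93 mm, in shuffled order). The clamp runs along y at x = +40 mm on its top: fixed jaw at the -y end, sliding jaw on the +y side, between two rails 10 mm high, 60 mm apart.
- fixed_jaw_face (a point): Middle of the fixed jaw's inner face (34 mm high), at charger x = 40, y = -120 mm, 17 mm above the charger's top face.
- jaw (a joint): Travel of the sliding jaw, m: 0 fully open, grows as it closes towards charger -y, stop at 0.085; about 0.070 with the pack tight. It drags with about 3 N and stays where left (the pack adds 1 to 3 N once pushed). The charger registers the pack when the jaw presses it with 5 N or more for 0.2 s; over 45 N on jaw, pack or keys breaks them.
- jaw_face (a point): Middle of the sliding jaw's pressing face (52 mm wide, 33 mm high), 17 mm above the charger's top face; it faces charger -y.
- jaw_tab (a point): Middle of the top rear (+y) edge of the jaw's upright thumb tab: 46 (x) x 14 (y) mm, top 45 mm above the charger's top face. Push its rear face towards -y (free room behind), or pinch it along y: a 28 mm gap, floor 11 mm above the charger's top, lies between the tab and the 12 mm pressing plate in front.
- pack: Black plastic battery pack, 52 (x) x 95 (y) x 36 mm high, 0.2 to 0.4 kg, lying loose between the jaws on the charger's top face with its long side along the clamp, a little off the fixed jaw. Origin: centre of its underside.
- key_round_top (a point): Big round key, 38 mm across. White plastic, its flat top stands 15 mm above the charger's top face. Point: centre of its top.
- key_round (a joint): Travel of the big round key, m: 0 up, 0.008 fully down. Snap spring: needs about 2.5 N to start moving, passes its click point at 0.005, then pulls itself fully down and stays latched down; let go before that it springs back up. It cannot be raised again.
- key_bar_top (a point): Long bar key, 54 mm along charger y, 20 mm wide. White plastic, its flat top stands 15 mm above the charger's top face. Point: centre of its top.
- key_bar (a joint): Travel of the long bar key, m: 0 up, 0.008 fully down. Snap spring: needs about 2.5 N to start moving, passes its click point at 0.005, then pulls itself fully down and stays latched down; let go before that it springs back up. It cannot be raised again.
- key_square_top (a point): Square key, 32 x 32 mm. White plastic, its flat top stands 15 mm above the charger's top face. Point: centre of its top.
- key_square (a joint): Travel of the square key, m: 0 up, 0.008 fully down. Snap spring: needs about 2.5 N to start moving, passes its click point at 0.005, then pulls itself fully down and stays latched down; let go before that it springs back up. It cannot be raised again.
- key_small_top (a point): Small round key, 20 mm across; not to be pressed. White plastic, its flat top stands 15 mm above the charger's top face. Point: centre of its top.
- key_small (a joint): Travel of the small round key, m: 0 up, 0.008 fully down. Snap spring: needs about 2.5 N to start moving, passes its click point at 0.005, then pulls itself fully down and stays latched down; let go before that it springs back up. It cannot be raised again.
- tin: Stainless steel peg tin with hinged flip-top lid and knob, 100 x 130 x 65 mm (110 with the knob). Bystander. Origin: centre of its underside.
- brush: Blue plastic lint brush lying pad down, 205 x 55 x 22 mm, pad to its +x. Bystander. Origin: on the lid, where handle and pad meet.
- scoop: White plastic scoop, 150 x 60 x 35 mm, cup to its +x. Bystander. Origin: on the lid, where handle and cup meet.
- peg: Wooden spring clip peg, 85 x 18 x 12 mm. Bystander. Origin: centre of its underside.

How it is judged:
By the outcome, as a careful person would: the job done as asked, in the order asked, and still so for the second after the job is handed in, with the robot touching nothing.
It also fails if it takes over 54 s, if anything falls off the work surface, if the arm or the gripper's body presses on something with over 40 N, if the wrist force passes 120 N, or if a joint passes its speed limit or range.

## Working session

There is one attempt and no reset: what is moved stays moved. The work goes in short steps, each a Python script; the robot and the scene stay as the last script left them, time stands still between calls to the robot, and variables do not carry over. Pictures are saved under pics/ and viewed, at most 10 in all, crops included, and the job is handed in when it is done.

```bash
ls; mkdir -p pics; python3 - <<'E'
from plant import ctrl
import cv2,numpy as np
for n in ["scene","side"]:
    p,d=ctrl.read_camera(n); cv2.imwrite(f"pics/{n}0.png",p[...,::-1]); np.savez(f"{n}0.npz",p=p,d=d,**ctrl.camera_model(n))
    m=ctrl.camera_model(n); print(n,m,d.min(),d.max())
print(ctrl.read_ee_rot(),ctrl.read_clock())
E
```

```text
pics
scene {'intrinsics': array([[472.46533223,   0.        , 324.857591  ],
       [  0.        , 472.46533223, 199.83425246],
       [  0.        ,   0.        ,   1.        ]]), 'view': array([[ 0.81330689,  0.58183198, -0.00185826, -0.50762054],
       [ 0.42128265, -0.59108179, -0.68785408, -0.20723982],
       [-0.40131388,  0.55865361, -0.72584661,  1.55429081],
       [ 0.        ,  0.        ,  0.        ,  1.        ]])} 0.0 3.9650023
side {'intrinsics': array([[505.48458088,   0.        , 311.44685988],
       [  0.        , 505.48458088, 199.07175877],
       [  0.        ,   0.        ,   1.        ]]), 'view': array([[-0.70038997, -0.71372613, -0.00699303,  0.43300092],
       [-0.53099867,  0.52757385, -0.6631035 ,  0.35564523],
       [ 0.47696363, -0.46071775, -0.74849506,  1.29653147],
       [ 0.        ,  0.        ,  0.        ,  1.        ]])} 0.0 3.7064478
[ 7.07100667e-01  7.07112623e-01 -4.64383235e-04 -4.11054488e-04] 0.1
```

View pics/scene0.png

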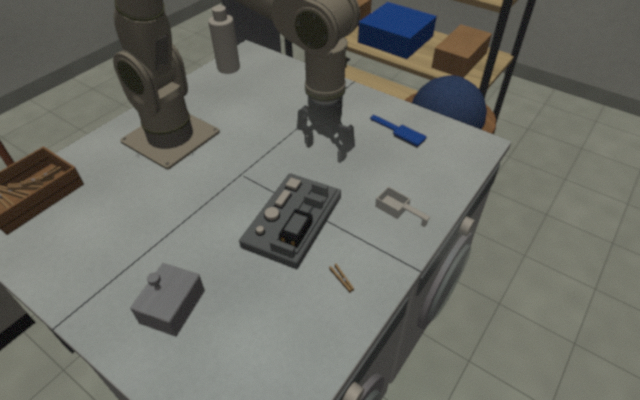

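View pics/side0.png

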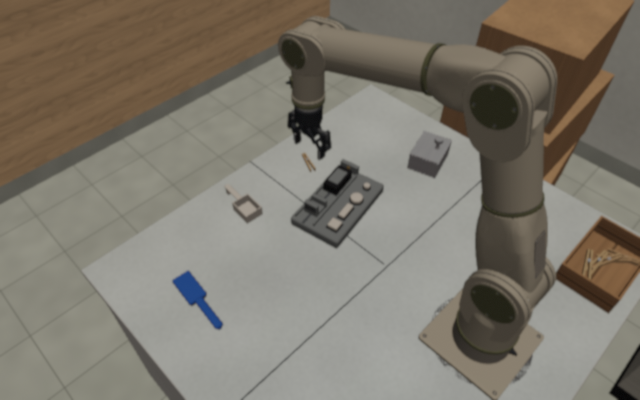

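Scene view: the charger is at about (290,220). Its keys run from the sliding-jaw end to the fixed-jaw end: square (292,183), bar (282,198), big round (272,213), small (260,230). The pack is at (296,228), and the side view shows the same order.

```bash
cat > h.py <<'E'
import cv2,numpy as np
def cast(px,K,V,z):
    px=np.atleast_2d(px).astype(float); r=np.c_[(px-K[:2,2])/[K[0,0],K[1,1]],np.ones(len(px))]@V[:3,:3]
    o=-V[:3,:3].T@V[:3,3]; return o+r*((z-o[2])/r[:,2])[:,None]
def cloud(d,K,V):
    v,u=np.mgrid[:d.shape[0],:d.shape[1]]
    c=np.stack([(u-K[0,2])/K[0,0]*d,(v-K[1,2])/K[1,1]*d,d],-1)
    return (c-V[:3,3])@V[:3,:3]
E
python3 - <<'E'
from h import *
for n,roi in [("scene",(235,165,350,270)),("side",(285,155,390,250))]:
    f=np.load(n+"0.npz");K,V=f["intrinsics"],f["view"]
    P=cloud(f["d"],K,V); x0,y0,x1,y1=roi
    R=P[y0:y1,x0:x1]; ok=(f["d"][y0:y1,x0:x1]>0)&(R[...,2]>.03)&(R[...,2]<.048)
    m=cv2.morphologyEx(ok.astype(np.uint8),cv2.MORPH_OPEN,np.ones((2,2)))
    print(n,"table z",np.median(P[330:350,330:350,2]))
    q=R[m>0]; print(len(q),np.median(q[:,2]),cv2.minAreaRect((q[:,:2]*1000).astype(np.float32)))
    g=f["p"][y0:y1,x0:x1].astype(int); w=(g.min(2)>95).astype(np.uint8)
    hi=(R[...,2]>.047)&(f["d"][y0:y1,x0:x1]>0)
    nn,l,s,c=cv2.connectedComponentsWithStats((w&hi).astype(np.uint8))
    for i in range(1,nn):
        if s[i,4]>15: print(s[i,4],c[i]+[x0,y0],cast(c[i]+[x0,y0],K,V,.055)[0].round(4),np.median(R[l==i][:,2]).round(4), g[l==i].mean(0))
E
```

```text
scene table z 0.001552554447332017
2851 0.041145772467450895 ((747.2431640625, -347.82391357421875), (255.0904541015625, 992.9006958007812), 32.88755798339844)
94 [292.61702128 182.04255319] [0.496  0.0235 0.055 ] 0.0563 [133.91489362 128.53191489 118.13829787]
104 [282.23076923 196.49038462] [ 0.5078 -0.0372  0.055 ] 0.056 [134.29807692 128.73076923 118.25961538]
117 [271.17948718 211.81196581] [ 0.5196 -0.098   0.055 ] 0.0562 [137.01709402 131.18803419 120.16239316]
35 [259.22857143 228.11428571] [ 0.5309 -0.159   0.055 ] 0.0563 [130.28571429 125.05714286 114.97142857]
side table z -0.0012501656827576687
2460 0.038404722195945706 ((303.2519836425781, 313.1707763671875), (258.0325927734375, 1152.9931640625), 34.028446197509766)
31 [348.64516129 162.5483871 ] [ 0.6373 -0.189   0.055 ] 0.0721 [111.25806452 111.41935484 107.41935484]
25 [366.44 185.08] [ 0.5299 -0.1545  0.055 ] 0.0537 [140.92 133.44 123.56]
87 [356.22988506 197.13793103] [ 0.5184 -0.0945  0.055 ] 0.0536 [152.77011494 144.71264368 134.10344828]
90 [345.45555556 210.11111111] [ 0.5061 -0.033   0.055 ] 0.0537 [150.2        142.44444444 131.92222222]
92 [334.33695652 223.35869565] [0.4943 0.0272 0.055 ] 0.0528 [151.77173913 143.92391304 133.2826087 ]
```

```bash
cat >> h.py <<'E'
yaw=np.arctan2(.0352,.1822); C=np.array([.5129,-.0658])+.045*np.array([np.cos(yaw),np.sin(yaw)])
Rz=np.array([[np.cos(yaw),-np.sin(yaw)],[np.sin(yaw),np.cos(yaw)]])
def W(x,y,z): return [*(C+Rz@[x,y]),z]      # charger xy -> world
E
python3 - <<'E'
from h import *
print(yaw,C)
off={"scene":[.0009,-.0019],"side":[-.0009,.0019]}
for n in ["scene","side"]:
    f=np.load(n+"0.npz"); P=cloud(f["d"],f["intrinsics"],f["view"])[f["d"]>0]
    L=(P[:,:2]-C-off[n])@Rz; z=P[:,2]
    for lo,hi in [(.066,.071),(.071,.08),(.08,.09)]:
        for xs in [(15,65)]:
            s=(abs(L[:,0]-.04)<.03)&(abs(L[:,1])<.14)&(z>lo)&(z<hi)
            h,e=np.histogram(L[s,1]*1000,np.arange(-140,145,5)); print(n,lo,[(int(a),int(b)) for a,b in zip(e,h) if b>2], (L[s,0].min(),L[s,0].max()) if s.any() else 0)
    s=(abs(z-.04)<.004)&(abs(L[:,0])<.1)&(abs(L[:,1])<.16); print("top",np.percentile(L[s],[.5,99.5],axis=0))
E
```

```text
0.19084312773328635 [ 0.55708301 -0.05726409]
scene 0.066 [(-140, 15), (-135, 13), (-105, 24), (40, 22), (45, 3), (50, 3), (80, 17), (85, 3)] (np.float64(0.011352569376912498), np.float64(0.06944446319592315))
scene 0.071 [(-140, 17), (-135, 46), (-130, 44), (-125, 25), (-120, 3), (-105, 40), (-100, 32), (-95, 34), (-90, 36), (-85, 28), (-80, 30), (-75, 23), (-70, 31), (-65, 27), (-60, 26), (-55, 30), (-50, 29), (-45, 27), (-40, 26), (-35, 26), (-30, 27), (-25, 32), (-20, 21), (-15, 28), (-10, 5), (40, 21), (45, 28), (50, 14), (75, 3), (80, 35), (85, 4)] (np.float64(0.010127171644974736), np.float64(0.06971439479161423))
scene 0.08 [(-105, 3), (-85, 5), (-80, 5), (-75, 3), (-70, 4), (-65, 3), (-60, 3), (-50, 3), (-45, 4), (-35, 7), (-25, 3), (80, 34), (85, 24), (90, 17)] (np.float64(0.016699794400412752), np.float64(0.06459935005444807))
top [[-0.08362472 -0.14068941]
 [ 0.0847705   0.13639387]]
side 0.066 [(-135, 4), (-130, 9), (-125, 9), (-120, 5), (-100, 6), (-95, 3), (-85, 3), (-75, 3), (-65, 3), (-50, 3), (-40, 3), (-35, 4), (-25, 4), (-20, 4), (-15, 12), (-10, 3), (35, 3), (40, 10), (45, 14), (50, 13), (90, 8), (95, 5)] (np.float64(0.010065293960114994), np.float64(0.06923734962196429))
side 0.071 [(-135, 17), (-130, 17), (-125, 12), (-120, 4), (-105, 9), (-100, 14), (-95, 17), (-90, 17), (-85, 16), (-80, 17), (-75, 16), (-70, 20), (-65, 12), (-60, 17), (-55, 23), (-50, 15), (-45, 17), (-40, 20), (-35, 12), (-30, 19), (-25, 19), (-20, 17), (-15, 19), (-10, 13), (40, 9), (45, 13), (50, 5), (75, 3), (90, 20), (95, 8)] (np.float64(0.011624256640685206), np.float64(0.06899224013304547))
side 0.08 [(75, 3), (80, 7), (85, 20), (90, 17), (95, 11)] (np.float64(0.015582496954863625), np.float64(0.06086079305103606))
top [[-0.08406548 -0.13559994]
 [ 0.08170063  0.13891582]]
```

The geometry checks out: the tab rear is at charger y≈+97 mm with its top at 85 mm, the jaw is fully open, and the outline fits. Pushing now.

```bash
cat >> h.py <<'E'
from scipy.spatial.transform import Rotation as Ro
Q=(Ro.from_euler('z',yaw)*Ro.from_quat([2**-.5,2**-.5,0,0])).as_quat()
E
python3 - <<'E'
from plant import ctrl
from h import *
def rep(s):
    p=np.array(ctrl.read_position()); f=np.array(ctrl.read_contact_force())
    print(s,round(ctrl.read_clock(),2),((p[:2]-C)@Rz).round(4),p[2].round(4),"F",(f[:2]@Rz).round(1),f[2].round(1))
ctrl.gripper_close(20)
ctrl.move_pose(W(.04,.128,.15),Q); rep("above")
print(ctrl.servo_line(W(.04,.128,.070),.1,f_stop=8)); rep("down")
print(ctrl.servo_line(W(.04,.055,.070),.04,f_stop=15)); rep("pushed")
print(ctrl.servo_line(W(.04,.025,.070),.01,f_stop=12)); rep("tight")
ctrl.dwell(.5); rep("held")
p,d=ctrl.read_camera("scene"); cv2.imwrite("pics/s1.png",cv2.resize(p[150:290,220:370,::-1],None,fx=4,fy=4,interpolation=cv2.INTER_CUBIC))
E
```

```text
above 1.44 [0.0399 0.1281] 0.15 F [ 0.2 -0.7] 1.1
False
down 2.39 [0.0405 0.1279] 0.0707 F [0.7 0.2] 0.2
False
pushed 4.37 [0.04   0.0552] 0.07 F [-0.6  3.7] 1.1
True
tight 6.22 [0.0397 0.0382] 0.0696 F [-0.2  0.4] -0.4
held 6.72 [0.0395 0.0396] 0.0693 F [-0.2 -0.3] 0.3
```

View pics/s1.png

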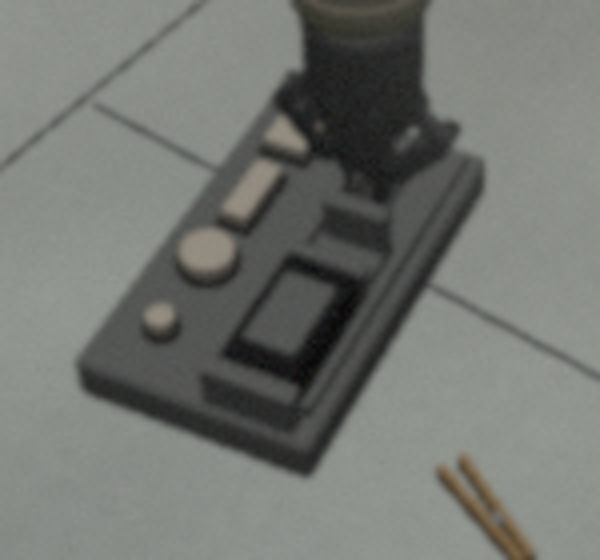

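The pack sits between both jaws, but the arm relaxed to zero force after the stop. I'll press on in small steps to hold a steady force.

```bash
python3 - <<'E'
from plant import ctrl
from h import *
y=.0396
for i in range(20):
    y-=.0006
    ctrl.servo_line(W(.04,y,.070),.01); ctrl.dwell(.1)
    f=[]
    for k in range(5): f.append((np.array(ctrl.read_contact_force())[:2]@Rz)[1]); ctrl.dwell(.01)
    p=np.array(ctrl.read_position()); f=np.mean(f); print(round(y,4),((p[:2]-C)@Rz)[1].round(4),f.round(1),round(ctrl.read_clock(),2))
    if f>14: break
ctrl.dwell(.5); print((np.array(ctrl.read_contact_force())[:2]@Rz))
E
```

```text
0.039 0.039 -0.3 7.16
0.0384 0.0384 0.3 7.55
0.0378 0.038 1.8 7.94
0.0372 0.038 5.3 8.33
0.0366 0.038 6.9 8.72
0.036 0.038 8.7 9.12
0.0354 0.0379 10.2 9.51
0.0348 0.0379 12.0 9.9
0.0342 0.0379 13.7 10.29
0.0336 0.0379 15.5 10.68
[-3.46276664 15.23616307]
```

```bash
python3 - <<'E'
from plant import ctrl
from h import *
ctrl.servo_line(W(.04,.060,.070),.05); ctrl.servo_line(W(.04,.060,.13),.12)
for n,y in [("round",-.031),("bar",.031),("square",.093)]:
    ctrl.servo_line(W(-.045,y,.13),.12); ctrl.servo_line(W(-.045,y,.072),.08); ctrl.dwell(.2)
    s=ctrl.servo_line(W(-.045,y,.050),.012,f_stop=11)
    p=ctrl.read_position(); print(n,s,np.round(p,4),np.round(ctrl.read_contact_force(),1),round(ctrl.read_clock(),2))
    ctrl.servo_line(W(-.045,y,.13),.1)
    if not s: break
ctrl.move_pose(W(-.10,.16,.30),Q)
for n in ["scene","side"]:
    p,d=ctrl.read_camera(n); np.savez(n+"1.npz",p=p,d=d); x,y=(220,150) if n=="scene" else (270,130)
    cv2.imwrite(f"pics/{n}2.png",cv2.resize(p[y:y+140,x:x+150,::-1],None,fx=4,fy=4,interpolation=cv2.INTER_CUBIC))
    f=np.load(n+"0.npz"); P=cloud(d,f["intrinsics"],f["view"])
    for nm,yk in [("small",-.093),("round",-.031),("bar",.031),("square",.093)]:
        L=(P[...,:2]-C)@Rz; m=(np.hypot(L[...,0]+.045,L[...,1]-yk)<.009)&(d>0)&(P[...,2]<.1); print(n,nm,np.median(P[m][:,2]).round(4))
print(ctrl.read_clock())
E
```

```text
round True [ 0.5188 -0.0963  0.0551] [-2.4  1.8  6.6] 16.08
bar True [ 0.507  -0.0354  0.0551] [-2.1  0.8  7.2] 20.04
square True [0.4953 0.0255 0.0551] [-1.8 -0.3  6.9] 24.0
scene small 0.0567
scene round 0.0479
scene bar 0.0484
scene square 0.0477
side small 0.053
side round 0.0459
side bar 0.0452
side square 0.0438
25.7917
```

View pics/scene2.png

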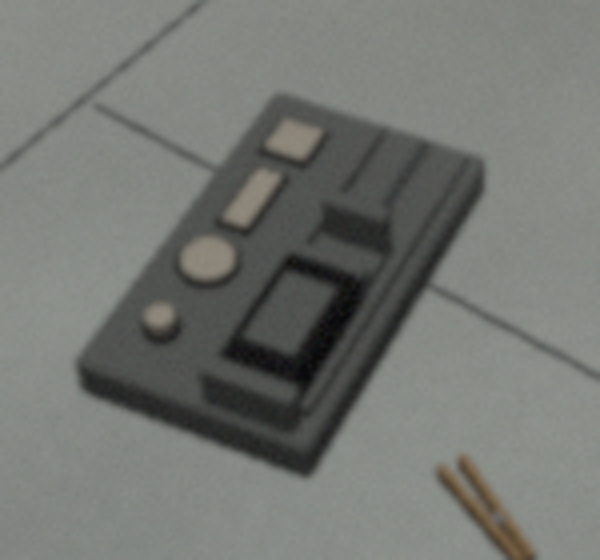

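View pics/side2.png

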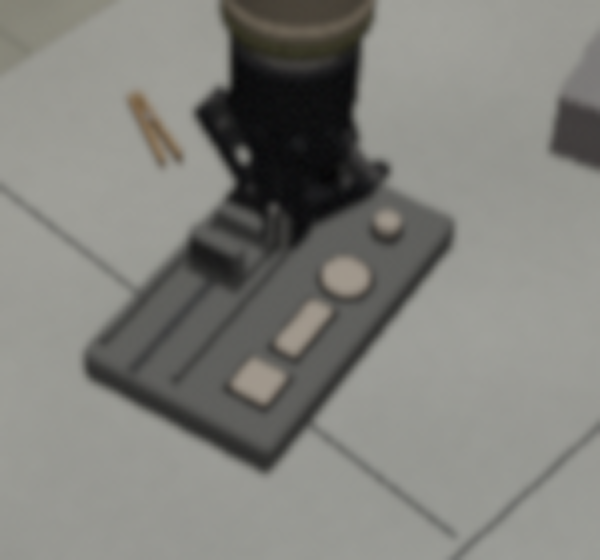

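Both views show the square, bar and big round keys down about 8 mm. The small key is still up at (160,320), and the jaw is tight on the pack at (300,310).

```bash
python3 -c "
from plant import ctrl
print(ctrl.job_done())"
```

```text
the job is handed in; nothing more can be done
None
```

Job handed in: the jaw is shut on the pack (pushed and held at about 15 N), the big round, bar and square keys were latched down in that order, the small key is still up, and the arm touched nothing else; the robot clock read about 26 s of the 54 s allowed.

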